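# Close an iris flow regulator by feel and zero the meter

### The job

Close the iris flow regulator: turn its slim orange setting ring clockwise (seen from above) until you feel it come up against the soft closed stop, and leave it resting lightly pressed there, without forcing it and without touching the fixed rings above and below it. Then, with the regulator closed and let go, press the green button on the grey meter all the way down to zero it, and let go. Do not press the red button, and leave everything else on the bench where it is.

Things in the scene. Friction and masses are not known exactly. Their poses are not given: they have to be found in the camera images.
- rig: The test stand: a fixed blue box 130 x 130 mm, 40 mm high, carrying one round iris flow regulator centred on its top, upright. Origin: centre of its underside, on the bench; z up, and the regulator's axis is the vertical line through it.
- base_ring: Lower neighbour: fixed aluminium flange with scale marks, 88 mm diameter, on the stand from 40 to 55 mm above the bench. Origin: centre of its underside. Not to be touched. Inside it, out of sight, is the sprung cushion (the closed stop) that the setting ring runs up against.
- ring: Orange, black-ribbed setting ring: 62 mm diameter, 12 mm high, from 58 to 70 mm above the bench, 3 mm of air below it and 2 mm above. Origin: centre of its underside, on the axis. Turns about the vertical, closing CLOCKWISE seen from above (its yaw falls), and stays where left: friction torque about 0.2 N m. The stop comes 0.5 to 1.8 rad from the start; it cannot be seen and must be felt.
- ring_mid (a point): Centre of the setting ring at half its height (64 mm above the bench). At the closed stop a sprung cushion resists further turning with a torque rising by 3 N m per rad, on top of the ring's friction; the cushion is met 20 mm from the axis, so 0.02 N m is 1 N on the stop (more than 16 N would harm it). Lightly pressed and let go, the ring is held on the cushion by its own friction.
- top_ring: Upper neighbour: fixed aluminium collar with a grille on top, 54 mm diameter (so the setting ring stands 4 mm proud of it all round), from 72 to 95 mm above the bench. Origin: centre of its underside. Not to be touched.
- meter: Grey airflow meter, a fixed box 90 x 110 x 45 mm high with a greenish screen, carrying the green button. Origin: centre of its underside.
- zero_button (a joint): Travel of the green round zero button on the grey meter: 0 = up, 0.006 m = fully down; springs back; about 1.5 N starts it and 5 N takes it fully down.
- zero_button_top (a point): Centre of the top face of the green button (28 mm diameter), about 67 mm above the bench; pressed straight down.
- fan_box: White fixed box 90 x 110 x 45 mm high with black slots, the fan switch, carrying a red button of the same shape (28 mm diameter) that is to be left alone. Origin: centre of its underside.
- fan_button (a joint): Travel of the red button on the white box: 0 = up, 0.006 m = fully down. Leave it alone.
- tape: Bystander: roll of cream paper tape lying flat, outer diameter 90, bore 72, 24 high (mm). Origin: centre of its underside. To be left where it is.
- spray: Bystander: blue spray bottle standing up, 52 diameter, 150 tall (mm). Origin: centre of its underside. To be left where it is.
- driver: Bystander: screwdriver with a red handle, lying flat along its own x axis (mm). Origin: centre of its underside. To be left where it is.
- nut: Bystander: brass collar lying flat, 34 diameter, 20 high (mm). Origin: centre of its underside. To be left where it is.
- carton: Bystander: small brown cardboard box, 90 x 70 x 60 high (mm). Origin: centre of its underside. To be left where it is.
- pull: Bystander: aluminium U-shaped pull handle lying flat, 120 long, 16 thick (mm). Origin: centre of its underside. To be left where it is.
Mind the look-alikes: they are no part of the job. What is shaped like the rig but yellow is not meant.

How it is judged:
By the outcome, as a careful person would: the job done as asked, in the order asked, and still so for the second after the job is handed in, with the robot touching nothing.
It also fails if it takes over 72 s, if anything falls off the work surface, if the arm or the gripper's body presses on something with over 40 N, if the wrist force passes 120 N, or if a joint passes its speed limit or range.

### The arm

A 7-joint arm with a two-finger parallel gripper is mounted at the origin on the work surface. World frame = base frame: x ahead of the robot, y to its left, z up, the work surface at z = 0. Lengths are in mm, angles in rad, forces in N, time in s.
With the tool pointing down it reaches from about 400 to 875 mm from the base axis. Payload 19.3 kg.
Tool frame: the origin (TCP) lies between the finger pads; the fingertips stand 8 mm ahead of it and the grasp point (between the pads) lies 11 mm behind it (bot.tip_reach is the distance from the TCP to the fingertips, in mm); z points along the fingers, y is the direction in which the jaws open and shut (so a half turn about z gives the same grasp; the last joint's range is limited). The gripper opens to 85 mm and grips with 20 to 120 N. Pads are 22 mm wide; open, the fingers measure 114 mm over their backs; the gripper's body (76 mm by 85 mm) begins 54 mm behind the grasp point. The pads swing forward as they close: fully open they stand 13 mm farther back than shut.
Start: joints at [1.067, 0.521, -0.036, 1.599, 0.021, 1.021, -0.113], TCP at [262.673, -567.113, 239.291] pointing down, gripper open.
Joint ranges: [-2.91, 2.91], [-0.3, 2.13], [-1.5, 1.42], [0.17, 2.43], [-1.26, 4.41], [0.16, 1.93], [-2.52, 2.52]. Speed limits (rad/s): [1.89, 1.89, 2.39, 2.39, 3.01, 3.01, 3.01].

### API

Orientations are given as a rotation vector (axis times angle).
In Python, from bench import bot gives the robot as it stands.
- The arm moves only by the tool arm_command, never from a script. Its argument "motion" is a list of rows, each a list of 4 numbers: the shift along the tool's x, y, z in cm, then the turn about the tool's z in rad. A call has 1 to 5 rows; each row shifts and turns the commanded pose from where the row before left it, along the tool's axes as they then stand; what a row does not reach is not made up. A row lasts 1/12 s, in which the tool goes at most 41.7 mm and 7.16 degrees, less where a joint would pass 70% of its speed; a pose out of reach is approached as far as the arm can. A call is refused whole if a number of a shift passes 4.17 or a number of a turn 0.125, either way. A call with a gripper value outside its range is refused whole. "fingers" is the finger opening in cm, from 0 to 8.54, set as the call begins (left out, the last holds). The fingers move at their own pace and stop on an object; "squeeze" is the grip in N (left out, the last holds). Time passes only in rows, so rows that do not move let the fingers close. It gives the time, the measured TCP pose, the force and the opening at its end, in the units of the state.
- bot.observe(): the state, without advancing time (a new reading comes with each control period).
- bot.camera(name): name is "scene" or "top" or "wrist"; returns (picture, depth): 480x640x3 uint8, blue, green, red; 480x640 float32, mm along the optical axis (not along the pixel's ray), 0 where there is no reading.
- bot.get_calibration(name): a dict with "camera_matrix" (3x3 intrinsics, pixels), "R" (3x3) and "t" (3): a world point X has camera coordinates R X + t; the wrist camera has in their place "hand_eye" (4x4, takes a point from camera to tool coordinates, whose origin is the TCP and whose axes are the flange's). Camera axes: x right, y down, z forward; pixel columns grow to the right and rows downward; lengths in mm; the calibration is good to about 2 mm. A picture is of the moment at which its call begins: read the wrist's pose just before it. get_calibration takes no time and is no camera call.
- bot.close_job(): hands the job in, once; it reports no verdict.
The state is a dict: "t": time; "joints": joint angles; "joint_velocities": joint speeds; "joint_torque": joint torques, N m; "position": TCP position; "orientation": TCP orientation; "contact_force": force on the tool from outside, world axes, zero at the start; "ft_torque": the same for the moment, N m; "gripper_width": finger opening in mm.
Only numpy, scipy, OpenCV 4.12 (cv2) and the standard library are available. Lean on these libraries where they do the work, as an engineer would, in place of code of your own. Each camera call takes 0.05 s, during which the arm holds its last target.

## Working session

There is one attempt and no reset: what is moved stays moved. The work goes in short steps, Python scripts to look and compute and a tool call to move; the robot and the scene stay as the last step left them, time stands still between calls to the robot, and variables do not carry over. Pictures are saved under pics/ and viewed, and the job is handed in when it is done.

Besides the shell and the picture viewer there is one more tool, called by a JSON object that holds its "fn" and its "kwargs". arm_command: Moves the arm, as the interface text tells. Its arguments: {"type":"object","properties":{"motion":{"type":"array","items":{"type":"array","items":{"type":"number"}}},"fingers":{"type":"number"},"squeeze":{"type":"number"}},"required":["motion"]}

```bash
ls; mkdir -p pics; python3 - <<'E'
from bench import bot
import cv2,numpy as np
print(bot.observe())
for n in ["scene","top"]:
    p,d=bot.camera(n); cv2.imwrite(f"pics/{n}0.png",p); np.save(f"{n}0.npy",d); c=bot.get_calibration(n); print(n,c)
print(bot.get_calibration("wrist"))
E
```

```text
pics
{'t': 0.0, 'joints': array([ 1.06677704,  0.52205344, -0.03635544,  1.59996325,  0.02120859,
        1.02110753, -0.11281588]), 'joint_velocities': array([-4.47668358e-04, -3.25290758e-04, -9.83143751e-04, -4.33866947e-05,
       -9.40296777e-04, -2.04025896e-04, -2.21193363e-04]), 'joint_torque': array([-5.57930198e-04, -9.27104115e+01,  1.97979636e+00, -3.69932163e+01,
        1.78742077e-02,  8.14939354e-03, -8.08530262e-05]), 'position': array([ 262.56118303, -566.82875711,  238.71687143]), 'orientation': array([-3.06690031e+00, -6.75877003e-01,  5.00683305e-04]), 'contact_force': array([ 0.01709956, -1.07388659, -0.43867202]), 'ft_torque': array([-0.00840611,  0.0035006 ,  0.02055737]), 'gripper_width': 85.65678944559387}
scene {'camera_matrix': array([[544.83730051,   0.        , 316.41372023],
       [  0.        , 544.83730051, 230.38420131],
       [  0.        ,   0.        ,   1.        ]]), 'R': array([[-0.39729768,  0.91747805, -0.01971259],
       [ 0.62092476,  0.25293948, -0.7419394 ],
       [-0.67572702, -0.30701083, -0.6701771 ]]), 't': array([ 294.84692979, -
[... 244 characters left out ...]
 ,  0.01409557],
       [-0.99635194, -0.02988224, -0.07993664],
       [ 0.08031664, -0.01173835, -0.99670028]]), 't': array([ -87.26670249,  575.72221075, 1184.42760006])}
{'camera_matrix': array([[407.36352036,   0.        , 318.89310547],
       [  0.        , 407.36352036, 235.43493343],
       [  0.        ,   0.        ,   1.        ]]), 'hand_eye': array([[-6.38069305e-05, -9.50972749e-01, -3.09274678e-01,
         8.02999514e+01],
       [ 9.99998995e-01,  3.77254374e-04, -1.36631133e-03,
         1.12701215e-01],
       [ 1.41600006e-03, -3.09274454e-01,  9.50971770e-01,
        -1.34431948e+02],
       [ 0.00000000e+00,  0.00000000e+00,  0.00000000e+00,
         1.00000000e+00]])}
```

View pics/scene0.png

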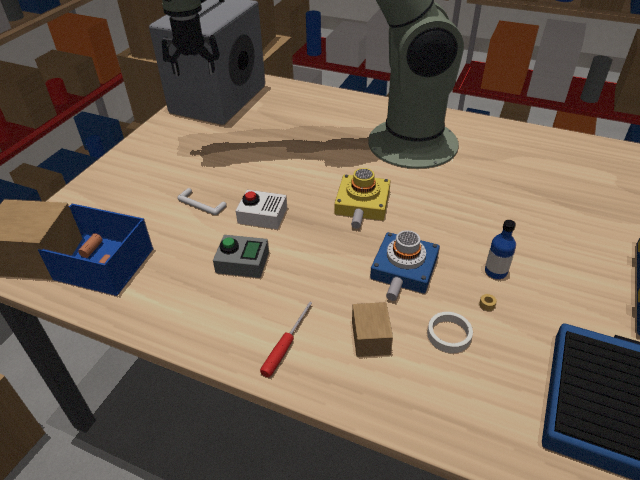

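View pics/top0.png

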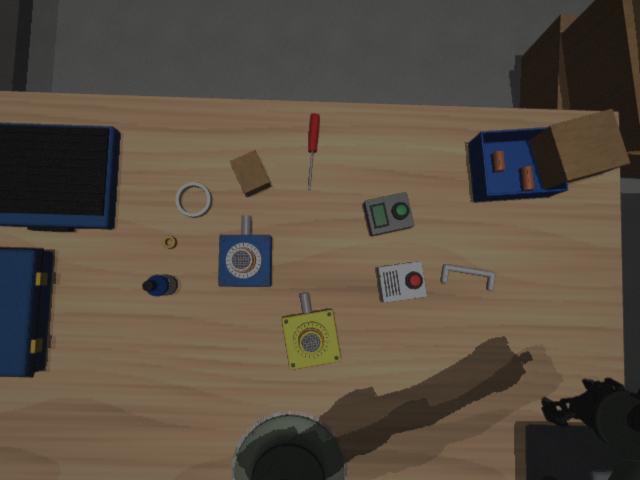

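The blue rig sits at top (244,260) and scene (406,245). Its look-alike is the yellow rig at top (311,340) and scene (363,182), which isn't meant. The green button on the grey meter is at top (401,211) and scene (229,243). The red button at top (415,281) is to be left alone. I'll enlarge these to confirm.

```bash
python3 - <<'E'
import cv2,numpy as np
t=cv2.imread("pics/top0.png"); s=cv2.imread("pics/scene0.png")
c=lambda im,x,y,w,k:cv2.resize(im[y:y+w,x:x+w],None,fx=k,fy=k,interpolation=cv2.INTER_CUBIC)
a=np.hstack([c(t,205,220,80,5),c(t,360,180,80,5)]);b=np.hstack([c(s,365,215,80,5),c(s,200,210,80,5)])
cv2.imwrite("pics/crop1.png",cv2.resize(np.vstack([a,b]),(600,600)))
E
```

```text
(no output)
```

View pics/crop1.png

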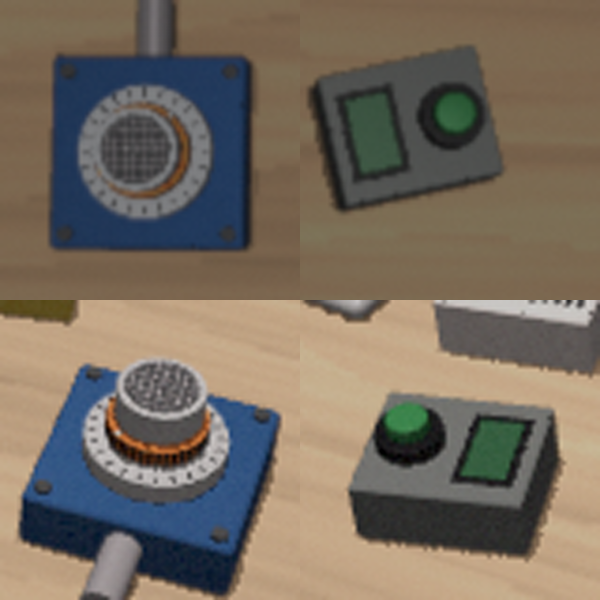

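The crops confirm both targets:
- **Regulator:** the blue stand with the orange ring. The grille centre is at top (241.3,259.7) and scene (408.2,237.7).
- **Green button:** on the grey meter with the screen. The centre of its top face is at top (401.9,209.9) and scene (228,242.3).

```bash
cat > h.py <<'E'
from bench import bot
import cv2,numpy as np
from scipy.spatial.transform import Rotation as Rn
def P(c): return c["camera_matrix"]@np.hstack([c["R"],np.array(c["t"]).reshape(3,1)])
def tri(ca,ua,cb,ub):
    X=cv2.triangulatePoints(P(ca),P(cb),np.float64(ua).reshape(2,1),np.float64(ub).reshape(2,1)); return (X[:3]/X[3]).ravel()
def proj(c,X):
    x=P(c)@np.append(X,1); return x[:2]/x[2]
def wcal(o=None):
    o=o or bot.observe(); c=dict(bot.get_calibration("wrist")); H=c["hand_eye"]
    T=np.eye(4);T[:3,:3]=Rn.from_rotvec(o["orientation"]).as_matrix();T[:3,3]=o["position"]
    W=np.linalg.inv(T@H); c["R"]=W[:3,:3];c["t"]=W[:3,3]; return c
def ray(c,u,z):
    M=c["camera_matrix"];d=c["R"].T@np.linalg.inv(M)@np.array([u[0],u[1],1]);o=-c["R"].T@c["t"];return o+d*(z-o[2])/d[2]
def st():
    o=bot.observe();R=Rn.from_rotvec(o["orientation"]).as_matrix()
    print("t%.2f"%o["t"],"pos",o["position"].round(1),"x",R[:,0].round(3),"z",R[:,2].round(3),"yaw%.3f"%np.arctan2(R[1,0],R[0,0]),"F",o["contact_force"].round(2),"T",o["ft_torque"].round(3),"w%.1f"%o["gripper_width"],"j",o["joints"].round(2)); return o,R
E
python3 - <<'E'
from h import *
t=bot.get_calibration("top");s=bot.get_calibration("scene")
for n,a,b in [("grille",(241.3,259.7),(408.2,237.7)),("green",(401.9,209.9),(228,242.3))]:
    X=tri(t,a,s,b);print(n,X.round(1),proj(t,X)-a,proj(s,X)-b)
    print(ray(t,a,95 if n=="grille" else 67).round(1),ray(s,b,95 if n=="grille" else 67).round(1))
print("flange",ray(t,(243.7,260.5),55).round(1))
st();print(bot.tip_reach)
E
```

```text
grille [518.4 127.8  93.8] [-0.07562854  0.02247294] [-0.06402457  0.00437816]
[518.4 127.4  95. ] [519.6 128.1  95. ]
green [ 654.9 -259.9   60.7] [-0.06760376  0.03064553] [-0.06008199 -0.00763206]
[ 654.1 -258.9   67. ] [ 660.4 -255.6   67. ]
flange [518.  127.9  55. ]
t0.10 pos [ 262.5 -566.9  238.8] x [ 0.907  0.42  -0.   ] z [-0.     0.001 -1.   ] yaw0.434 F [-0.36 -0.27 -0.68] T [-0.014  0.058 -0.029] w84.9 j [ 1.07  0.52 -0.04  1.6   0.02  1.02 -0.11]
8.0
```

{"fn": "arm_command", "kwargs": {"motion": [[4.0, -0.95, 0, 0], [4.0, -0.95, 0, 0], [4.0, -0.95, 0, 0], [4.0, -0.95, 0, 0], [4.0, -0.95, 0, 0]]}}

```text
t: 0.52
position: [425.3, -438.5, 239.1]
orientation: [-3.068, -0.675, 0.0]
contact_force: [0.3, -0.6, -0.3]
gripper_width: 85.5
```

{"fn": "arm_command", "kwargs": {"motion": [[4.0, -0.95, 0, 0], [4.0, -0.95, 0, 0], [4.0, -0.95, 0, 0], [4.0, -0.95, 0, 0], [4.0, -0.95, 0, 0]]}}

```text
t: 0.93
position: [586.9, -311.2, 239.1]
orientation: [-3.068, -0.676, 0.001]
contact_force: [0.6, -0.5, 0.7]
gripper_width: 85.4
```

{"fn": "arm_command", "kwargs": {"motion": [[4.0, -0.95, 0, 0], [3.5, -0.95, 0, 0], [0, 0, 0, 0], [0, 0, 0, 0]]}}

```text
t: 1.27
position: [647.0, -261.5, 238.3]
orientation: [-3.065, -0.681, 0.001]
contact_force: [-0.7, -0.8, -1.4]
gripper_width: 85.5
```

```bash
python3 - <<'E'
from h import *
o,R=st();p,d=bot.camera("wrist");cv2.imwrite("pics/w1.png",p);np.save("w1.npy",d)
c=wcal(o);print(proj(c,[655,-259,65]))
import pickle;pickle.dump(c,open("w1.pkl","wb"))
E
```

```text
t1.27 pos [ 647.  -261.5  238.3] x [ 0.906  0.424 -0.   ] z [-0.001  0.001 -1.   ] yaw0.437 F [-0.74 -0.77 -1.45] T [ 0.016 -0.034  0.02 ] w85.5 j [ 0.36  0.64 -0.09  1.38  0.06  1.12 -0.88]
[321.10685978 200.83592721]
```

View pics/w1.png

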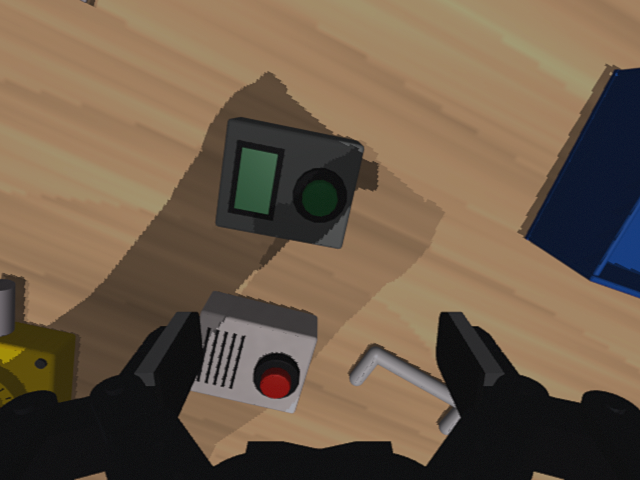

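The green button is at wrist pixel (320,198), where the earlier measurement projects (321,201), so they agree to about 2 mm. The red button at (275,378) is a separate one on the white box. Now I'll move over the rig, with the turn needed there to give the last joint enough range.

{"fn": "arm_command", "kwargs": {"motion": [[0.48, -4.07, 0, 0], [0.48, -4.07, 0, 0], [0.48, -4.07, 0, 0], [0.48, -4.07, 0, 0], [0.48, -4.07, 0, 0]]}}

```text
t: 1.73
position: [580.4, -69.3, 239.4]
orientation: [3.068, 0.672, -0.0]
contact_force: [1.7, -0.2, -0.1]
gripper_width: 85.4
```

{"fn": "arm_command", "kwargs": {"motion": [[0.48, -4.07, 0, 0], [0.48, -4.07, 0, 0], [0.48, -4.07, 0, 0], [0.48, -4.07, 0, 0], [0.48, -4.07, 0, 0]]}}

```text
t: 2.15
position: [517.3, 125.5, 239.6]
orientation: [3.068, 0.672, 0.001]
contact_force: [1.0, -0.2, 0.6]
gripper_width: 85.6
```

{"fn": "arm_command", "kwargs": {"motion": [[0, 0, 0, -0.12], [0, 0, 0, -0.12], [0, 0, 0, -0.12], [0, 0, 0, -0.12], [0, 0, 0, -0.12]]}}

```text
t: 2.57
position: [518.2, 124.0, 239.4]
orientation: [2.727, 1.558, -0.0]
contact_force: [-0.8, -0.3, -0.4]
gripper_width: 85.4
```

{"fn": "arm_command", "kwargs": {"motion": [[0, 0, 0, -0.12], [0, 0, 0, -0.12], [0, 0, 0, -0.12], [0, 0, 0, -0.12], [0, 0, 0, -0.12]]}}

```text
t: 2.98
position: [518.2, 123.8, 239.4]
orientation: [2.146, 2.294, -0.001]
contact_force: [0.0, 0.4, 0.0]
gripper_width: 85.5
```

{"fn": "arm_command", "kwargs": {"motion": [[0, 0, 0, -0.12], [0, 0, 0, -0.12], [0, 0, 0, -0.12], [0, 0, 0, -0.12], [0, 0, 0, -0.12]]}}

```text
t: 3.4
position: [518.2, 123.8, 239.3]
orientation: [1.372, 2.826, -0.001]
contact_force: [0.1, -0.6, -0.4]
gripper_width: 85.3
```

{"fn": "arm_command", "kwargs": {"motion": [[0, 0, 0, -0.12], [0, 0, 0, -0.12], [0, 0, 0, 0], [0, 0, 0, 0]]}}

```text
t: 3.73
position: [518.3, 124.2, 239.3]
orientation: [1.038, 2.965, -0.001]
contact_force: [0.3, -0.2, -0.1]
gripper_width: 85.7
```

```bash
python3 - <<'E'
from h import *
o,R=st();p,d=bot.camera("wrist");cv2.imwrite("pics/w2.png",p);np.save("w2.npy",d)
c=wcal(o);print(proj(c,[518.4,127.8,95]),proj(c,[518.4,127.8,55]))
import pickle;pickle.dump(c,open("w2.pkl","wb"))
c1=pickle.load(open("w1.pkl","rb"));t=bot.get_calibration("top");s=bot.get_calibration("scene")
u=(320.5,198.5)
print(ray(c1,u,67),tri(c1,u,t,(401.9,209.9)),tri(c1,u,s,(228,242.3)))
E
```

```text
t3.73 pos [518.3 124.2 239.3] x [-0.782  0.624 -0.   ] z [-0. -0. -1.] yaw2.468 F [ 0.33 -0.23 -0.1 ] T [-0.039  0.011  0.015] w85.7 j [ 0.14  0.44 -0.64  1.82  0.31  0.99  0.26]
[321.65039149 217.04911886] [321.29633259 203.79220536]
[ 656.88321683 -257.59668987   67.        ] [ 655.22901952 -259.3350538    60.21783625] [ 656.24395582 -258.38897335   62.45014062]
```

View pics/w2.png

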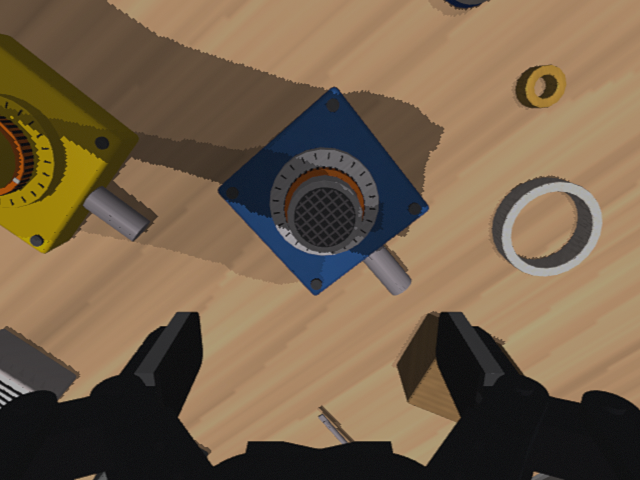

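```bash
python3 - <<'E'
import cv2
p=cv2.imread("pics/w2.png")
cv2.imwrite("pics/w2c.png",cv2.resize(p[135:265,255:395],None,fx=4.5,fy=4.5,interpolation=cv2.INTER_CUBIC))
E
```

```text
(no output)
```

View pics/w2c.png

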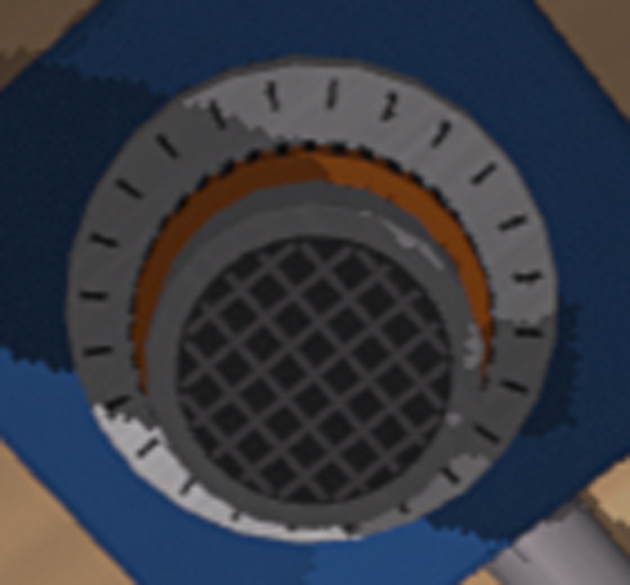

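```bash
python3 - <<'E'
from h import *
import pickle
c=pickle.load(open("w2.pkl","rb"))
print(ray(c,(325,217.3),95).round(1),ray(c,(324.3,201.7),55).round(1))
d=np.load("w2.npy");M=c["camera_matrix"];H=bot.get_calibration("wrist")["hand_eye"]
v,u=np.mgrid[0:480,0:640]
pc=np.stack([(u-M[0,2])/M[0,0]*d,(v-M[1,2])/M[1,1]*d,d],-1)
pt=pc@H[:3,:3].T+H[:3,3]
m=(d>0)&(d<170)
for sl in [slice(100,260),slice(380,540)]:
    q=pt[:,sl][m[:,sl]]; print(len(q),q.min(0).round(1),q.max(0).round(1)); k=q[:,2]>q[:,2].max()-1.5; print(q[k].mean(0).round(1), q[k].min(0).round(1),q[k].max(0).round(1))
# depth-derived heights near rig
w=pc.reshape(-1,3)-c["t"]; w=(w@c["R"]).reshape(480,640,3)
for (a,b) in [(325,217),(324,158),(325,176),(300,260),(358,175)]:
    print((a,b),np.median(w[b-1:b+2,a-1:a+2].reshape(-1,3),0).round(1))
g=w[135:265,255:395].reshape(-1,3); k=abs(g[:,2]-95)<4; q=g[k]; print(len(q),q.mean(0).round(1),q.min(0).round(1),q.max(0).round(1))
E
```

```text
[520.  129.5  95. ] [518.6 130.7  55. ]
14600 [-12.2 -56.4 -81.1] [ 18.3 -10.5  -4.3]
[ -1.  -42.1  -5.2] [ -9.5 -42.4  -5.7] [  7.5 -41.8  -4.3]
14683 [-12.9  12.5 -81.3] [18.1 57.5 -4.5]
[-1.8 43.5 -5.3] [-9.7 43.2 -6. ] [ 6.9 43.8 -4.5]
(325, 217) [519.8 129.7  95.2]
(324, 158) [491.2 152.1  54.6]
(325, 176) [499.2 146.3  78.3]
(300, 260) [549.2  79.3  39.8]
(358, 175) [518.1 164.7  55.1]
4273 [518.9 129.5  94.5] [492.8 102.   91. ] [546.5 155.6  97.3]
```

{"fn": "arm_command", "kwargs": {"motion": [[0.3, 0.38, 0, 0], [0, 0, 2.5, 0], [0, 0, 2.5, 0], [0, 0, 0, 0], [0, 0, 0, 0]], "fingers": 6.4, "squeeze": 20}}

```text
t: 4.2
position: [517.8, 130.6, 189.1]
orientation: [-1.031, -2.966, 0.001]
contact_force: [0.3, -0.2, 0.5]
gripper_width: 64.3
```

{"fn": "arm_command", "kwargs": {"motion": [[0, 0, 0, 0], [0, 0, 0, 0], [0, 0, 0, 0]]}}

```text
t: 4.45
position: [518.8, 130.5, 190.5]
orientation: [1.03, 2.966, 0.001]
contact_force: [0.4, -1.0, -0.5]
gripper_width: 64.1
```

```bash
cat >> h.py <<'E'
def cloud(n):
    o,R=st();p,d=bot.camera("wrist");cv2.imwrite(f"pics/{n}.png",p);c=wcal(o)
    M=c["camera_matrix"];H=bot.get_calibration("wrist")["hand_eye"];v,u=np.mgrid[0:480,0:640]
    pc=np.stack([(u-M[0,2])/M[0,0]*d,(v-M[1,2])/M[1,1]*d,d],-1)
    pt=pc@H[:3,:3].T+H[:3,3]; w=pt@R.T+o["position"]; w[d<=0]=0
    return o,R,c,p,d,pt,w
E
python3 - <<'E'
from h import *
o,R,c,p,d,pt,w=cloud("w3")
m=(d>0)&(d<160)
q=pt[m]
for s in (-1,1):
    k=q[(q[:,1]*s>8)]; e=k[k[:,2]>k[:,2].max()-1.5]; print(s,k[:,2].max().round(1),e.mean(0).round(1))
    for z in range(-75,2,6):
        a=k[abs(k[:,2]-z)<2]; 
        if len(a): print(z,abs(a[:,1]).min().round(1),end="; ")
    print()
print(proj(c,[518.2,129,95]),proj(c,[518.2,129,55]))
E
```

```text
t4.45 pos [518.8 130.5 190.5] x [-0.785  0.62  -0.001] z [ 0.002  0.    -1.   ] yaw2.473 F [ 0.39 -0.97 -0.47] T [0.036 0.029 0.006] w64.1 j [ 0.1   0.5  -0.62  1.87  0.37  0.89  0.21]
-1 3.2 [  0.  -31.4   2. ]
-75 8.0; -69 8.0; -63 8.0; -57 24.1; -51 27.2; -45 30.5; -39 32.3; -33 30.8; -27 30.8; -21 30.9; -15 30.9; -9 30.9; -3 30.9; 
1 3.2 [-3.6 32.8  2.2]
-75 8.0; -69 8.0; -63 8.1; -57 25.5; -51 28.7; -45 32.0; -39 33.9; -33 32.1; -27 32.2; -21 32.3; -15 32.4; -9 32.3; -3 32.4; 
[314.56113054 242.93172437] [315.01740705 223.97030502]
```

View pics/w3.png

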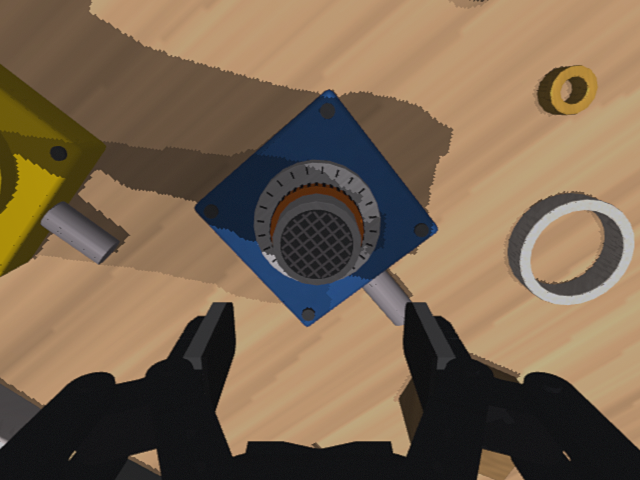

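{"fn": "arm_command", "kwargs": {"motion": [[0, 0, 0, 0], [0, 0, 3.0, 0], [0, 0, 3.0, 0], [0, 0, 3.0, 0], [0, 0, 0, 0]], "fingers": 8.0}}

```text
t: 4.92
position: [516.1, 129.4, 95.3]
orientation: [-1.028, -2.963, 0.005]
contact_force: [-1.4, -1.0, -0.0]
gripper_width: 79.9
```

{"fn": "arm_command", "kwargs": {"motion": [[0, 0, 1.0, 0], [0, 0, 1.0, 0], [0, 0, 0, 0], [0, 0, 0, 0]]}}

```text
t: 5.25
position: [518.6, 130.4, 79.9]
orientation: [1.03, 2.967, 0.0]
contact_force: [0.2, 0.1, 0.1]
gripper_width: 80.0
```

```bash
python3 - <<'E'
from h import *
o,R,c,p,d,pt,w=cloud("w4")
g=w.reshape(-1,3); k=(abs(g[:,2]-95)<2.5)&(np.hypot(g[:,0]-518,g[:,1]-129)<40); q=g[k]; print(len(q),q.mean(0).round(1),q.min(0).round(1),q.max(0).round(1))
E
```

```text
t5.25 pos [518.6 130.4  79.9] x [-0.785  0.619 -0.   ] z [ 0.001  0.    -1.   ] yaw2.474 F [0.17 0.15 0.1 ] T [0.029 0.02  0.031] w80.0 j [ 0.02  0.66 -0.52  1.94  0.51  0.68  0.09]
16654 [517.8 129.5  94.5] [485.2  92.1  92.5] [547.1 155.4  97.5]
```

View pics/w4.png

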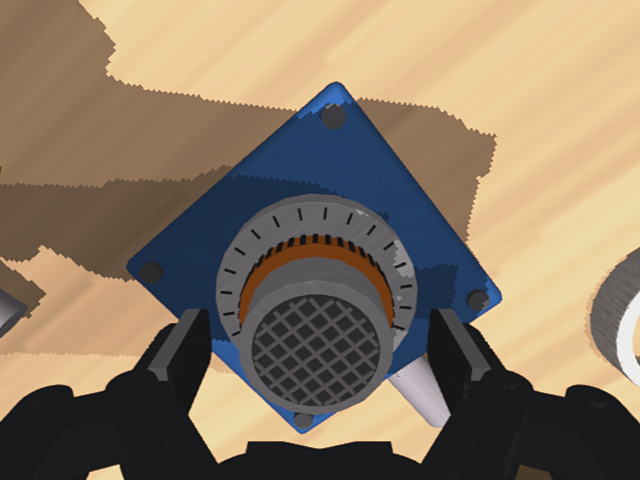

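{"fn": "arm_command", "kwargs": {"motion": [[0, -0.1, 0.6, 0], [0, 0, 0.6, 0], [0, 0, 0.45, 0], [0, 0, 0, 0], [0, 0, 0, 0]]}}

```text
t: 5.72
position: [517.4, 129.5, 62.5]
orientation: [-1.029, -2.968, 0.0]
contact_force: [-0.8, -0.0, -0.3]
gripper_width: 79.9
```

```bash
python3 - <<'E'
from h import *
st()
E
```

```text
t5.72 pos [517.4 129.5  62.5] x [-0.785  0.619  0.   ] z [-0.001 -0.    -1.   ] yaw2.474 F [-0.8  -0.01 -0.32] T [ 0.006 -0.014  0.008] w79.9 j [ 0.01  0.68 -0.5   1.95  0.53  0.64  0.07]
```

{"fn": "arm_command", "kwargs": {"motion": [[0, 0, 0, 0], [0, 0, 0, 0], [0, 0, 0, 0]], "fingers": 6.5, "squeeze": 20}}

```text
t: 5.97
position: [517.7, 129.6, 63.0]
orientation: [1.03, 2.968, 0.0]
contact_force: [-0.1, 0.7, 0.1]
gripper_width: 64.8
```

```bash
python3 - <<'E'
from h import *
o,R,c,p,d,pt,w=cloud("w5")
E
```

```text
t5.97 pos [517.7 129.6  63. ] x [-0.785  0.619 -0.   ] z [ 0.  0. -1.] yaw2.474 F [-0.08  0.68  0.09] T [-0.037  0.004 -0.023] w64.8 j [ 0.01  0.68 -0.5   1.95  0.53  0.64  0.07]
```

View pics/w5.png

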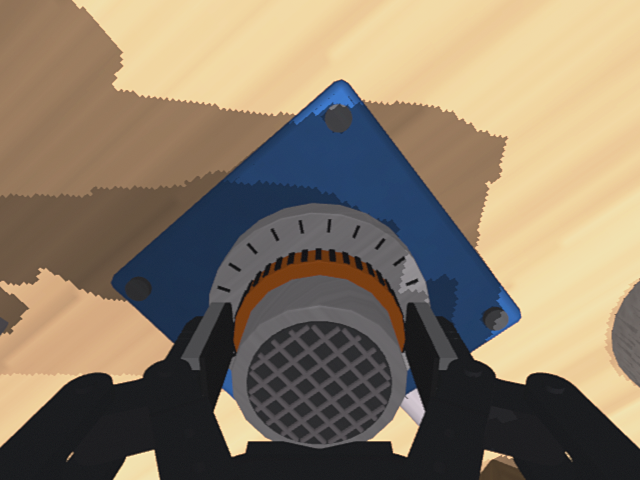

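The fingers straddle the ring evenly, with pad edges at u≈233 and 405 and the ring between them. The flange is visible below the tips. Now I'll close gently and watch the side force.

{"fn": "arm_command", "kwargs": {"motion": [[0, 0, 0, 0], [0, 0, 0, 0], [0, 0, 0, 0]], "fingers": 5.8, "squeeze": 20}}

```text
t: 6.27
position: [517.8, 129.6, 63.2]
orientation: [1.03, 2.968, 0.0]
contact_force: [-1.8, -0.4, 5.8]
gripper_width: 61.1
```

```bash
python3 - <<'E'
from h import *
st()
E
```

```text
t6.27 pos [517.8 129.6  63.2] x [-0.785  0.619 -0.   ] z [ 0.  0. -1.] yaw2.474 F [-1.78 -0.45  5.75] T [-0.097  0.254  0.017] w61.1 j [ 0.01  0.68 -0.5   1.95  0.53  0.64  0.07]
```

{"fn": "arm_command", "kwargs": {"motion": [[0, 0, -0.03, 0.02], [0, 0, 0, 0.02], [0, 0, 0, 0.02], [0, 0, 0, 0.02]]}}

```text
t: 6.6
position: [517.9, 129.7, 63.2]
orientation: [1.15, 2.923, 0.001]
contact_force: [-0.1, 2.1, 2.8]
gripper_width: 60.7
```

```bash
python3 - <<'E'
from h import *
st()
E
```

```text
t6.60 pos [517.9 129.7  63.2] x [-0.732  0.681 -0.   ] z [ 0.  0. -1.] yaw2.392 F [-0.05  2.05  2.79] T [ 0.246 -0.26   0.222] w60.7 j [-0.01  0.68 -0.48  1.95  0.51  0.63  0.  ]
```

{"fn": "arm_command", "kwargs": {"motion": [[0, 0, 0, 0.06], [0, 0, 0, 0.06], [0, 0, 0, 0.06], [0, 0, 0, 0.06], [0, 0, 0, 0.06]]}}

```text
t: 7.02
position: [518.3, 130.0, 63.3]
orientation: [1.576, 2.717, 0.002]
contact_force: [3.6, 2.4, -1.1]
gripper_width: 60.9
```

```bash
python3 - <<'E'
from h import *
o,R,c,p,d,pt,w=cloud("w6")
E
```

```text
t7.02 pos [518.3 130.   63.3] x [-0.496  0.868  0.   ] z [ 0.001  0.001 -1.   ] yaw2.090 F [ 3.58  2.35 -1.15] T [ 0.596 -0.835  0.2  ] w60.9 j [-0.06  0.67 -0.4   1.95  0.44  0.61 -0.23]
```

View pics/w6.png

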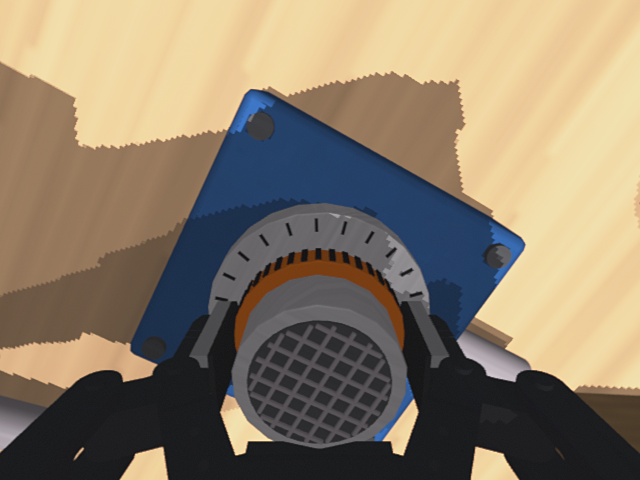

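{"fn": "arm_command", "kwargs": {"motion": [[0, 0.04, 0, 0.0125], [0, 0, 0, 0.0125], [0, 0, 0, 0.0125], [0, 0, 0, 0.0125]]}}

```text
t: 7.4
position: [518.3, 130.0, 63.3]
orientation: [1.639, 2.68, 0.001]
contact_force: [4.2, 3.7, 2.1]
gripper_width: 61.0
```

```bash
python3 - <<'E'
from h import *
st()
E
```

```text
t7.40 pos [518.3 130.   63.3] x [-0.455  0.89   0.   ] z [ 0.001  0.001 -1.   ] yaw2.044 F [4.23 3.72 2.1 ] T [ 0.75  -0.933  0.219] w61.0 j [-0.07  0.66 -0.39  1.95  0.42  0.61 -0.27]
```

{"fn": "arm_command", "kwargs": {"motion": [[0, 0, 0, 0.0125], [0, 0, 0, 0.0125], [0, 0, 0, 0.0125], [0, 0, 0, 0.0125]]}}

```text
t: 7.73
position: [518.4, 130.1, 63.3]
orientation: [1.706, 2.638, 0.002]
contact_force: [4.5, 3.2, 2.7]
gripper_width: 61.2
```

```bash
python3 - <<'E'
from h import *
st()
E
```

```text
t7.73 pos [518.4 130.1  63.3] x [-0.41   0.912  0.   ] z [ 0.001  0.001 -1.   ] yaw1.993 F [4.53 3.24 2.68] T [ 0.8   -1.006  0.213] w61.2 j [-0.08  0.66 -0.38  1.95  0.41  0.6  -0.31]
```

{"fn": "arm_command", "kwargs": {"motion": [[0, 0.06, 0, 0.0125], [0, 0, 0, 0.0125], [0, 0, 0, 0.0125], [0, 0, 0, 0.0125]]}}

```text
t: 8.07
position: [518.6, 130.1, 63.2]
orientation: [-1.772, -2.594, -0.0]
contact_force: [0.8, 3.7, 5.3]
gripper_width: 60.9
```

```bash
python3 - <<'E'
from h import *
st()
E
```

```text
t8.07 pos [518.6 130.1  63.2] x [-0.364  0.931  0.   ] z [ 0.  0. -1.] yaw1.943 F [0.84 3.65 5.32] T [ 0.734 -0.424  0.2  ] w60.9 j [-0.09  0.66 -0.37  1.95  0.4   0.6  -0.35]
```

{"fn": "arm_command", "kwargs": {"motion": [[0.04, 0, 0, 0.0125], [0, 0, 0, 0.0125], [0, 0, 0, 0.0125], [0, 0, 0, 0.0125]]}}

```text
t: 8.4
position: [518.6, 130.2, 63.2]
orientation: [1.837, 2.548, 0.0]
contact_force: [4.0, 1.4, 5.3]
gripper_width: 60.6
```

```bash
echo 'from h import *
st()'>s.py; python3 s.py
```

```text
t8.40 pos [518.6 130.2  63.2] x [-0.316  0.949 -0.   ] z [ 0. -0. -1.] yaw1.893 F [3.99 1.39 5.26] T [ 0.21  -0.798  0.215] w60.6 j [-0.1   0.66 -0.35  1.95  0.39  0.6  -0.38]
```

{"fn": "arm_command", "kwargs": {"motion": [[0, 0.03, 0, 0.0125], [0, 0, 0, 0.0125], [0, 0, 0, 0.0125], [0, 0, 0, 0.0125]]}}

```text
t: 8.73
position: [518.7, 130.2, 63.2]
orientation: [1.9, 2.502, -0.0]
contact_force: [1.6, 0.5, 5.3]
gripper_width: 60.7
```

```bash
python3 s.py
```

```text
t8.73 pos [518.7 130.2  63.2] x [-0.268  0.963 -0.   ] z [ 0. -0. -1.] yaw1.843 F [1.64 0.45 5.32] T [ 0.243 -0.519  0.202] w60.7 j [-0.11  0.66 -0.34  1.95  0.37  0.59 -0.42]
```

{"fn": "arm_command", "kwargs": {"motion": [[0, 0, 0, 0.0125], [0, 0, 0, 0.0125], [0, 0, 0, 0.0125], [0, 0, 0, 0.0125]]}}

```text
t: 9.07
position: [518.8, 130.2, 63.2]
orientation: [1.962, 2.453, 0.0]
contact_force: [3.2, 1.2, 5.8]
gripper_width: 60.7
```

```bash
python3 s.py
```

```text
t9.07 pos [518.8 130.2  63.2] x [-0.22   0.976 -0.   ] z [ 0. -0. -1.] yaw1.793 F [3.22 1.21 5.76] T [ 0.257 -0.618  0.196] w60.7 j [-0.12  0.66 -0.33  1.95  0.36  0.59 -0.46]
```

{"fn": "arm_command", "kwargs": {"motion": [[0, 0.02, 0, 0.0125], [0, 0, 0, 0.0125], [0, 0, 0, 0.0125], [0, 0, 0, 0.0125]]}}

```text
t: 9.4
position: [518.9, 130.2, 63.2]
orientation: [2.023, 2.404, -0.0]
contact_force: [2.4, 0.5, 6.1]
gripper_width: 60.6
```

```bash
python3 s.py
```

```text
t9.40 pos [518.9 130.2  63.2] x [-0.171  0.985 -0.   ] z [ 0. -0. -1.] yaw1.743 F [2.37 0.46 6.15] T [ 0.147 -0.48   0.177] w60.6 j [-0.13  0.65 -0.31  1.95  0.35  0.59 -0.5 ]
```

{"fn": "arm_command", "kwargs": {"motion": [[0, 0, 0, 0.0125], [0, 0, 0, 0.0125], [0, 0, 0, 0.0125], [0, 0, 0, 0.0125]]}}

```text
t: 9.73
position: [519.0, 130.2, 63.2]
orientation: [2.082, 2.352, 0.0]
contact_force: [3.2, 1.0, 6.0]
gripper_width: 61.1
```

```bash
python3 s.py
```

```text
t9.73 pos [519.  130.2  63.2] x [-0.121  0.993 -0.   ] z [ 0. -0. -1.] yaw1.693 F [3.2  1.03 6.01] T [ 0.173 -0.617  0.165] w61.1 j [-0.14  0.65 -0.3   1.95  0.33  0.58 -0.54]
```

{"fn": "arm_command", "kwargs": {"motion": [[0, 0.02, 0, 0.0125], [0, 0, 0, 0.0125], [0, 0, 0, 0.0125], [0, 0, 0, 0.0125]], "squeeze": 30}}

```text
t: 10.07
position: [519.1, 130.3, 63.3]
orientation: [2.14, 2.3, -0.0]
contact_force: [1.8, 1.0, 8.1]
gripper_width: 60.7
```

```bash
python3 s.py
```

```text
t10.07 pos [519.1 130.3  63.3] x [-0.072  0.997 -0.   ] z [ 0. -0. -1.] yaw1.643 F [1.83 0.99 8.07] T [ 0.107 -0.406  0.191] w60.7 j [-0.15  0.65 -0.29  1.95  0.32  0.58 -0.57]
```

{"fn": "arm_command", "kwargs": {"motion": [[0, 0, -0.03, 0.0125], [0, 0, 0, 0.0125], [0, 0, 0, 0.0125], [0, 0, 0, 0.0125]]}}

```text
t: 10.4
position: [519.2, 130.3, 63.4]
orientation: [2.197, 2.245, -0.0]
contact_force: [3.6, -0.5, 3.3]
gripper_width: 60.4
```

```bash
python3 s.py
```

```text
t10.40 pos [519.2 130.3  63.4] x [-0.022  1.    -0.   ] z [ 0. -0. -1.] yaw1.592 F [ 3.62 -0.49  3.27] T [-0.018 -0.959  0.205] w60.4 j [-0.16  0.65 -0.27  1.95  0.3   0.58 -0.61]
```

{"fn": "arm_command", "kwargs": {"motion": [[0, 0.03, 0, 0.0125], [0, 0, 0, 0.0125], [0, 0, 0, 0.0125], [0, 0, 0, 0.0125]]}}

```text
t: 10.73
position: [519.3, 130.3, 63.4]
orientation: [2.253, 2.19, -0.0]
contact_force: [3.0, -1.0, 3.1]
gripper_width: 60.4
```

```bash
python3 s.py
```

```text
t10.73 pos [519.3 130.3  63.4] x [ 0.028  1.    -0.   ] z [-0. -0. -1.] yaw1.542 F [ 2.98 -1.04  3.14] T [-0.287 -0.563  0.18 ] w60.4 j [-0.17  0.65 -0.26  1.95  0.29  0.58 -0.65]
```

{"fn": "arm_command", "kwargs": {"motion": [[0, 0.02, 0, 0.0125], [0, 0, 0, 0.0125], [0, 0, 0, 0.0125], [0, 0, 0, 0.0125]]}}

```text
t: 11.07
position: [519.4, 130.4, 63.4]
orientation: [-2.307, -2.133, 0.001]
contact_force: [0.2, -2.7, 4.3]
gripper_width: 60.6
```

```bash
python3 s.py
```

```text
t11.07 pos [519.4 130.4  63.4] x [ 0.078  0.997 -0.   ] z [-0. -0. -1.] yaw1.493 F [ 0.23 -2.7   4.26] T [-0.448 -0.305  0.194] w60.6 j [-0.18  0.65 -0.25  1.95  0.28  0.57 -0.69]
```

{"fn": "arm_command", "kwargs": {"motion": [[0, 0, 0, 0.0125], [0, 0, 0, 0.0125], [0, 0, 0, 0.0125], [0, 0, 0, 0.0125]]}}

```text
t: 11.4
position: [519.5, 130.3, 63.4]
orientation: [2.359, 2.074, -0.0]
contact_force: [0.4, -2.8, 3.8]
gripper_width: 60.6
```

```bash
python3 s.py
```

```text
t11.40 pos [519.5 130.3  63.4] x [ 0.128  0.992 -0.   ] z [-0. -0. -1.] yaw1.442 F [ 0.44 -2.78  3.82] T [-0.703 -0.258  0.249] w60.6 j [-0.19  0.65 -0.23  1.95  0.26  0.57 -0.72]
```

{"fn": "arm_command", "kwargs": {"motion": [[-0.03, 0, 0, 0.01], [0, 0, 0, 0.01]]}}

```text
t: 11.57
position: [519.6, 130.3, 63.4]
orientation: [-2.379, -2.051, -0.0]
contact_force: [0.4, -1.4, 3.1]
gripper_width: 60.3
```

```bash
python3 s.py
```

```text
t11.57 pos [519.6 130.3  63.4] x [0.147 0.989 0.   ] z [ 0.  0. -1.] yaw1.423 F [ 0.44 -1.44  3.07] T [-0.334 -0.358  0.221] w60.3 j [-0.19  0.65 -0.23  1.95  0.26  0.57 -0.74]
```

{"fn": "arm_command", "kwargs": {"motion": [[0, 0, 0, 0.01], [0, 0, 0, 0.01], [0, 0, 0, 0.01]]}}

```text
t: 11.82
position: [519.6, 130.3, 63.4]
orientation: [-2.41, -2.015, -0.0]
contact_force: [1.8, -0.3, 1.9]
gripper_width: 60.5
```

```bash
python3 s.py
```

```text
t11.82 pos [519.6 130.3  63.4] x [0.177 0.984 0.   ] z [ 0.  0. -1.] yaw1.393 F [ 1.8  -0.32  1.86] T [-0.277 -0.488  0.224] w60.5 j [-0.19  0.65 -0.22  1.95  0.25  0.57 -0.76]
```

{"fn": "arm_command", "kwargs": {"motion": [[0, 0.02, 0, 0.0125], [0, 0, 0, 0.0125], [0, 0, 0, 0.0125], [0, 0, 0, 0.0125]]}}

```text
t: 12.15
position: [519.7, 130.2, 63.4]
orientation: [-2.46, -1.954, -0.0]
contact_force: [0.5, -0.9, 2.6]
gripper_width: 60.2
```

```bash
python3 s.py
```

```text
t12.15 pos [519.7 130.2  63.4] x [0.226 0.974 0.   ] z [-0.  0. -1.] yaw1.343 F [ 0.52 -0.87  2.58] T [-0.072 -0.291  0.175] w60.2 j [-0.2   0.65 -0.21  1.95  0.23  0.56 -0.8 ]
```

{"fn": "arm_command", "kwargs": {"motion": [[0, 0, 0, 0.0125], [0, 0, 0, 0.0125], [0, 0, 0, 0.0125], [0, 0, 0, 0.0125]]}}

```text
t: 12.48
position: [519.8, 130.2, 63.4]
orientation: [2.508, 1.892, 0.0]
contact_force: [2.3, 1.0, 1.3]
gripper_width: 60.4
```

```bash
python3 s.py
```

```text
t12.48 pos [519.8 130.2  63.4] x [0.275 0.962 0.   ] z [ 0.  0. -1.] yaw1.293 F [2.26 1.04 1.33] T [-0.017 -0.489  0.115] w60.4 j [-0.21  0.64 -0.19  1.95  0.22  0.56 -0.83]
```

{"fn": "arm_command", "kwargs": {"motion": [[0, 0, 0, 0.0125], [0, 0, 0, 0.0125], [0, 0, 0, 0.0125], [0, 0, 0, 0.0125]]}}

```text
t: 12.82
position: [519.9, 130.2, 63.4]
orientation: [2.555, 1.829, 0.0]
contact_force: [3.5, -0.2, 0.1]
gripper_width: 60.4
```

```bash
python3 s.py
```

```text
t12.82 pos [519.9 130.2  63.4] x [0.322 0.947 0.   ] z [ 0.  0. -1.] yaw1.243 F [ 3.48 -0.17  0.15] T [-0.052 -0.745  0.217] w60.4 j [-0.22  0.64 -0.18  1.96  0.21  0.56 -0.87]
```

{"fn": "arm_command", "kwargs": {"motion": [[0, 0.03, 0, 0.0125], [0, 0, 0, 0.0125], [0, 0, 0, 0.0125], [0, 0, 0, 0.0125]]}}

```text
t: 13.15
position: [520.0, 130.1, 63.4]
orientation: [-2.599, -1.764, -0.0]
contact_force: [1.8, 1.3, 1.3]
gripper_width: 60.4
```

```bash
python3 s.py
```

```text
t13.15 pos [520.  130.1  63.4] x [0.369 0.929 0.   ] z [ 0.  0. -1.] yaw1.193 F [1.84 1.26 1.33] T [ 0.138 -0.441  0.279] w60.4 j [-0.23  0.64 -0.17  1.96  0.19  0.56 -0.91]
```

{"fn": "arm_command", "kwargs": {"motion": [[0, 0, 0, 0.01], [0, 0, 0, 0.01]]}}

```text
t: 13.32
position: [520.0, 130.1, 63.4]
orientation: [-2.617, -1.739, -0.0]
contact_force: [1.7, 0.7, 1.7]
gripper_width: 60.0
```

```bash
python3 s.py
```

```text
t13.32 pos [520.  130.1  63.4] x [0.388 0.922 0.   ] z [ 0.  0. -1.] yaw1.173 F [1.73 0.68 1.73] T [ 0.164 -0.464  0.358] w60.0 j [-0.24  0.64 -0.16  1.96  0.19  0.56 -0.92]
```

{"fn": "arm_command", "kwargs": {"motion": [[0, 0, 0, 0]]}}

```text
t: 13.4
position: [520.0, 130.1, 63.4]
orientation: [-2.617, -1.739, -0.0]
contact_force: [2.8, 0.9, 1.3]
gripper_width: 60.5
```

```bash
python3 s.py
```

```text
t13.40 pos [520.  130.1  63.4] x [0.388 0.922 0.   ] z [ 0.  0. -1.] yaw1.173 F [2.75 0.9  1.28] T [ 0.217 -0.479  0.148] w60.5 j [-0.24  0.64 -0.16  1.96  0.19  0.56 -0.92]
```

{"fn": "arm_command", "kwargs": {"motion": [[0, 0, 0, 0]]}}

```text
t: 13.48
position: [520.0, 130.1, 63.4]
orientation: [-2.616, -1.739, -0.0]
contact_force: [2.2, 1.4, 0.2]
gripper_width: 60.5
```

```bash
python3 s.py
```

```text
t13.48 pos [520.  130.1  63.4] x [0.387 0.922 0.   ] z [ 0.  0. -1.] yaw1.174 F [2.17 1.37 0.2 ] T [ 0.223 -0.437  0.058] w60.5 j [-0.24  0.64 -0.16  1.96  0.19  0.56 -0.92]
```

{"fn": "arm_command", "kwargs": {"motion": [[0, 0, 0, 0.01]]}}

```text
t: 13.57
position: [520.1, 130.1, 63.4]
orientation: [-2.624, -1.727, -0.0]
contact_force: [2.8, 1.4, 0.6]
gripper_width: 60.4
```

```bash
python3 s.py
```

```text
t13.57 pos [520.1 130.1  63.4] x [0.396 0.918 0.   ] z [ 0.  0. -1.] yaw1.164 F [2.8  1.4  0.65] T [ 0.183 -0.526  0.345] w60.4 j [-0.24  0.64 -0.16  1.96  0.18  0.56 -0.93]
```

The torque while moving rose from about 0.20 to 0.28, 0.36 and 0.35 N m within 0.05 rad. That is the cushion, at roughly 7–8 N. I'll ease back a hair and let go.

{"fn": "arm_command", "kwargs": {"motion": [[0, 0, 0, -0.01], [0, 0, 0, 0]]}}

```text
t: 13.73
position: [520.0, 130.1, 63.4]
orientation: [-2.615, -1.741, -0.0]
contact_force: [2.5, 0.4, 0.4]
gripper_width: 60.5
```

```bash
python3 - <<'E'
from h import *
cloud("w7")
E
```

```text
t13.73 pos [520.  130.1  63.4] x [0.386 0.922 0.   ] z [ 0.  0. -1.] yaw1.174 F [2.5  0.44 0.4 ] T [ 0.265 -0.501  0.051] w60.5 j [-0.24  0.64 -0.16  1.96  0.19  0.56 -0.92]
```

{"fn": "arm_command", "kwargs": {"motion": [[0, 0, 0, 0], [0, 0, 0, 0], [0, 0, 0, 0], [0, 0, 0, 0]], "fingers": 8.0}}

```text
t: 14.12
position: [519.8, 129.9, 63.3]
orientation: [-2.616, -1.74, 0.001]
contact_force: [0.3, -0.7, 1.0]
gripper_width: 79.9
```

```bash
python3 - <<'E'
from h import *
cloud("w8")
a=cv2.imread("pics/w7.png");b=cv2.imread("pics/w8.png")
f=lambda p:cv2.resize(p[190:340,200:440],None,fx=3.2,fy=2*1.0*1.6/1.6*1.0+0,interpolation=cv2.INTER_CUBIC)
cv2.imwrite("pics/w78.png",np.vstack([f(a),f(b)]))
E
```

```text
t14.12 pos [519.8 129.9  63.3] x [ 0.387  0.922 -0.   ] z [-0. -0. -1.] yaw1.174 F [ 0.32 -0.71  1.04] T [ 0.028 -0.02  -0.048] w79.9 j [-0.24  0.64 -0.16  1.96  0.19  0.56 -0.92]
```

View pics/w78.png

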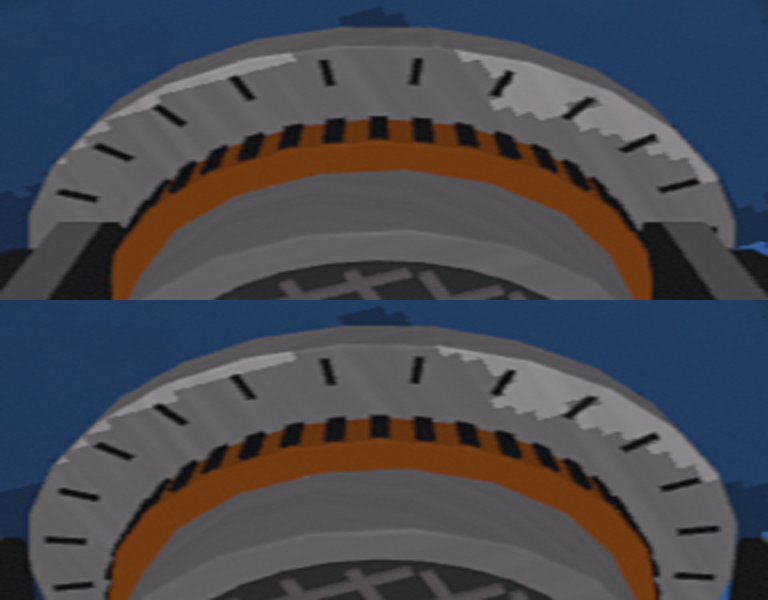

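Releasing didn't shift the ribs, so the ring stayed on the cushion. I'll check offline for pad slip by comparing rib phase in the hand frame, then lift.

```bash
python3 - <<'E'
from h import *
f=lambda n:cv2.resize(cv2.imread(f"pics/{n}.png")[235:285,240:400],None,fx=4,fy=4,interpolation=cv2.INTER_CUBIC)
cv2.imwrite("pics/cmp.png",np.vstack([f(n) for n in("w5","w6","w7")]))
E
```

```text
(no output)
```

View pics/cmp.png

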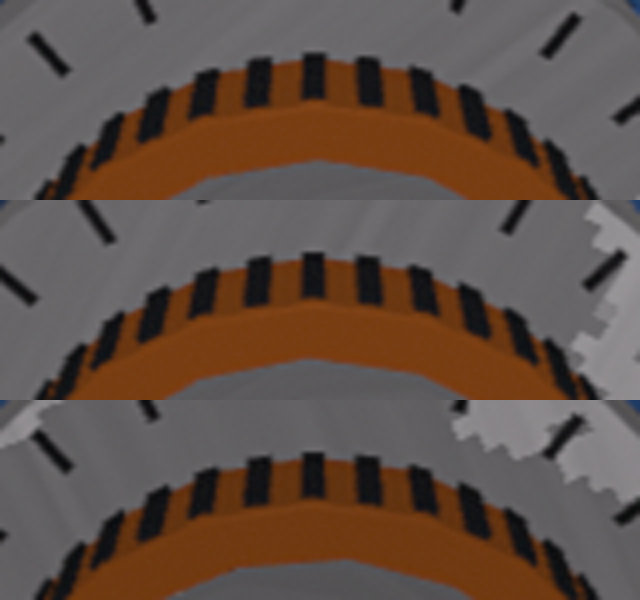

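{"fn": "arm_command", "kwargs": {"motion": [[0, 0, -1.0, 0], [0, 0, -2.0, 0], [0, 0, -3.0, 0], [0, 0, -4.0, 0], [0, 0, 0, 0]]}}

```text
t: 14.58
position: [522.5, 130.8, 170.2]
orientation: [2.614, 1.738, 0.012]
contact_force: [1.8, 0.7, 1.4]
gripper_width: 79.8
```

The rib phase in the hand frame matches before, during and at the end of the turn (centre rib at x≈315 in each crop), so the pads didn't slip over about 1.30 rad. Now on to the green button, closing the fingers on the way.

{"fn": "arm_command", "kwargs": {"motion": [[-3.05, 2.75, 0, 0], [-3.05, 2.75, 0, 0], [-3.05, 2.75, 0, 0], [-3.05, 2.75, 0, 0], [-3.05, 2.75, 0, 0]], "fingers": 0}}

```text
t: 15.0
position: [588.2, -65.8, 164.4]
orientation: [2.616, 1.74, 0.001]
contact_force: [0.9, 0.5, 0.4]
gripper_width: 19.4
```

{"fn": "arm_command", "kwargs": {"motion": [[-3.05, 2.75, 0, 0], [-3.05, 2.75, 0, 0], [-3.05, 2.75, 0, 0], [-3.05, 2.75, 0, 0], [-3.05, 2.75, 0, 0]]}}

```text
t: 15.42
position: [655.9, -259.7, 164.4]
orientation: [2.616, 1.739, 0.001]
contact_force: [0.1, 0.9, -0.1]
gripper_width: 0.3
```

{"fn": "arm_command", "kwargs": {"motion": [[0, 0, 0, 0], [0, 0, 0, 0], [0, 0, 0, 0]]}}

```text
t: 15.67
position: [655.5, -257.1, 163.7]
orientation: [-2.615, -1.739, -0.0]
contact_force: [-0.0, 1.5, -0.2]
gripper_width: 0.5
```

```bash
python3 - <<'E'
from h import *
o,R,c,p,d,pt,w=cloud("w9")
print(proj(c,[656.3,-257,67]))
m=(d>0)&(d<160);q=pt[m];e=q[q[:,2]>q[:,2].max()-1.5];print("tip",q[:,2].max().round(1),e.mean(0).round(1),e.min(0).round(1),e.max(0).round(1))
b=p.astype(int);g=(b[...,1]>b[...,2]+25)&(b[...,1]>b[...,0]+20)&(abs(w[...,2]-66)<4)&(d>0)
q=w[g];print(len(q),q.mean(0).round(1),q.min(0).round(1),q.max(0).round(1))
E
```

```text
t15.67 pos [ 655.5 -257.1  163.7] x [0.387 0.922 0.001] z [-0.     0.001 -1.   ] yaw1.174 F [-0.04  1.52 -0.24] T [ 0.018  0.039 -0.01 ] w0.5 j [ 0.38  0.73 -0.16  1.43  0.12  1.   -0.2 ]
[319.32333945 242.94245658]
tip 4.9 [11.6  0.8  3.9] [10.9 -6.2  3.4] [11.9  7.   4.9]
1352 [ 656.1 -256.4   66.6] [ 643.  -269.9   62. ] [ 669.2 -243.1   69.1]
```

View pics/w9.png

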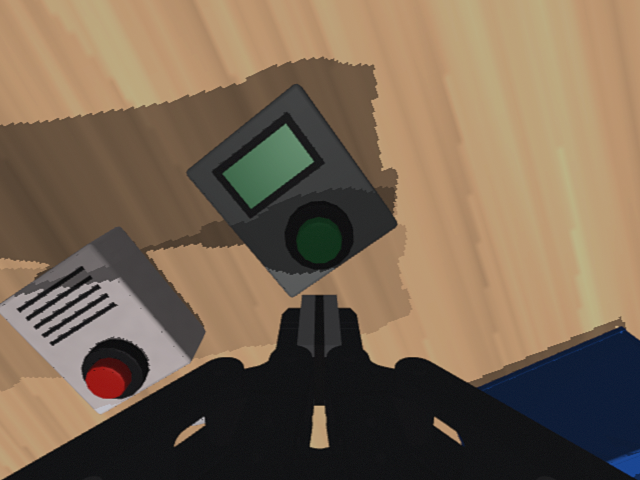

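The green button centre is at wrist pixel (319,240), which gives (656,-256.5) at z≈66.6. The tool is within 1 mm of that. The red one at (105,380) is well clear. Descending.

{"fn": "arm_command", "kwargs": {"motion": [[0, 0, 3.0, 0], [0, 0, 3.0, 0], [0, 0, 1.5, 0], [0, 0, 0.5, 0], [0, 0, 0, 0]]}}

```text
t: 16.13
position: [655.4, -256.6, 82.9]
orientation: [-2.614, -1.74, 0.001]
contact_force: [-0.6, -0.7, 0.7]
gripper_width: 0.3
```

```bash
python3 s.py
```

```text
t16.13 pos [ 655.4 -256.6   82.9] x [0.386 0.923 0.   ] z [-0.001  0.001 -1.   ] yaw1.175 F [-0.57 -0.69  0.73] T [ 0.011 -0.01  -0.007] w0.3 j [ 0.38  0.82 -0.15  1.47  0.14  0.86 -0.21]
```

{"fn": "arm_command", "kwargs": {"motion": [[0, 0, 0.3, 0], [0, 0, 0.3, 0], [0, 0, 0.2, 0], [0, 0, 0.15, 0], [0, 0, 0.1, 0]]}}

```text
t: 16.55
position: [656.0, -257.7, 73.4]
orientation: [2.615, 1.739, 0.001]
contact_force: [0.4, -1.1, 1.7]
gripper_width: 0.0
```

{"fn": "arm_command", "kwargs": {"motion": [[0, 0, 0.1, 0], [0, 0, 0.1, 0], [0, 0, 0, 0]]}}

```text
t: 16.8
position: [656.0, -257.6, 71.1]
orientation: [2.615, 1.739, 0.001]
contact_force: [1.6, -1.0, 4.6]
gripper_width: 0.1
```

{"fn": "arm_command", "kwargs": {"motion": [[0, 0, 0.1, 0], [0, 0, 0.1, 0]]}}

```text
t: 16.97
position: [656.0, -257.7, 69.1]
orientation: [2.615, 1.739, 0.001]
contact_force: [2.7, -0.5, 5.4]
gripper_width: 0.1
```

{"fn": "arm_command", "kwargs": {"motion": [[0, 0, 0.1, 0], [0, 0, 0, 0]]}}

```text
t: 17.13
position: [656.1, -257.7, 69.0]
orientation: [2.615, 1.739, 0.001]
contact_force: [-1.8, 0.1, 15.6]
gripper_width: -0.0
```

The button bottomed out: force jumped from 5 to 15.6 N and z stopped falling. Holding briefly, then lifting off.

{"fn": "arm_command", "kwargs": {"motion": [[0, 0, 0, 0], [0, 0, 0, 0]]}}

```text
t: 17.3
position: [656.1, -257.7, 68.9]
orientation: [2.615, 1.739, 0.001]
contact_force: [-2.7, 0.6, 16.0]
gripper_width: -0.2
```

{"fn": "arm_command", "kwargs": {"motion": [[0, 0, -0.5, 0], [0, 0, -1.0, 0], [0, 0, -2.5, 0], [0, 0, -4.0, 0], [0, 0, -4.0, 0]]}}

```text
t: 17.72
position: [654.6, -257.2, 188.5]
orientation: [-2.614, -1.739, 0.003]
contact_force: [0.7, -0.3, -0.0]
gripper_width: 0.3
```

{"fn": "arm_command", "kwargs": {"motion": [[0, 0, 0, 0], [0, 0, 0, 0], [0, 0, 0, 0]]}}

```text
t: 17.97
position: [655.2, -257.4, 187.8]
orientation: [-2.615, -1.739, 0.001]
contact_force: [0.4, -0.4, -1.1]
gripper_width: -0.1
```

```bash
python3 - <<'E'
from h import *
o,R,c,p,d,pt,w=cloud("w10")
b=p.astype(int);g=(b[...,1]>b[...,2]+25)&(b[...,1]>b[...,0]+20)&(abs(w[...,2]-64)<8)&(np.hypot(w[...,0]-656,w[...,1]+257)<20)
print("button z",np.median(w[g],0).round(1))
a=[cv2.imread(f"pics/{n}0.png") for n in("top","scene")]
for n,i in(("top",0),("scene",1)):
    q,_=bot.camera(n);cv2.imwrite(f"pics/{n}9.png",q)
E
```

```text
t17.97 pos [ 655.2 -257.4  187.8] x [ 0.387  0.922 -0.   ] z [-0.001  0.    -1.   ] yaw1.174 F [ 0.42 -0.39 -1.06] T [-0.008  0.048  0.044] w-0.1 j [ 0.38  0.7  -0.16  1.41  0.12  1.04 -0.19]
button z [ 656.  -256.    66.6]
```

View pics/scene9.png

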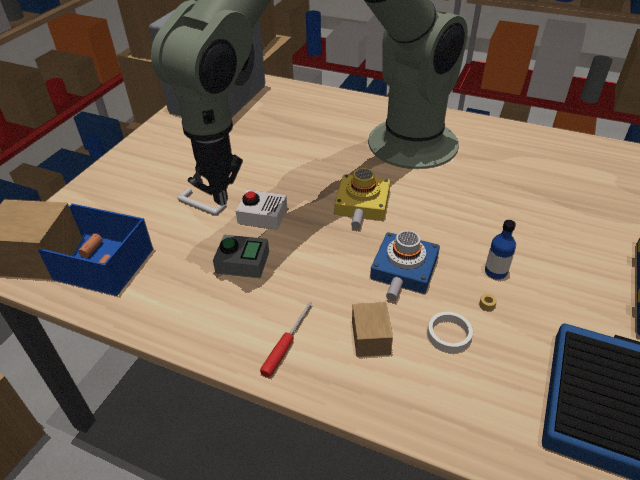

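View pics/top9.png

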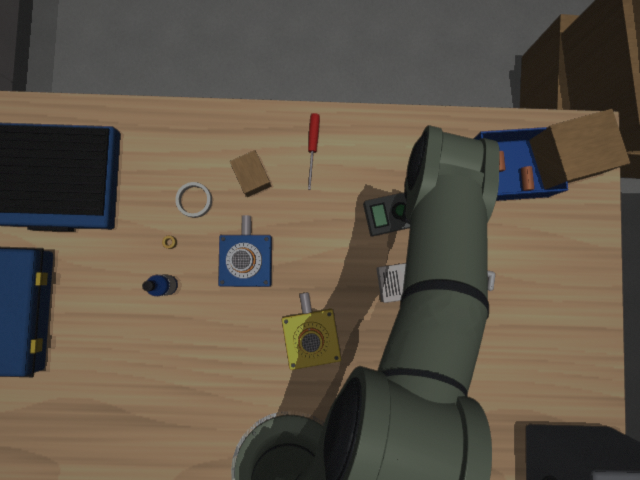

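In both pictures everything stands where it was at the start. The green button is back up at z≈66.6, the red button is up, and the tool is clear at z≈188. Handing in.

```bash
python3 -c "
from bench import bot
print(bot.close_job())"
```

```text
the job is handed in; nothing more can be done
None
```

I closed the regulator, zeroed the meter and handed the job in at about 18 s. No check failed.

- **Setting ring:** I gripped the orange ring on the blue rig at 20–30 N and turned it about 1.30 rad clockwise. The torque while turning then rose from about 0.20 to about 0.35 N m, which puts about 7–8 N on the cushion. I eased back 0.01 rad and let go.
- **Ring checks:** the ribs held the same phase against the gripper before, during and after the turn, so the pads did not slip, and they did not move on release. The fingertips were an estimated 5 mm above the lower flange and 4 mm clear of the collar.
- **Green button:** with the fingers shut, I pressed it until it bottomed. The force jumped from 5 to 16 N and the height stopped changing. After I let go it was back up at z ≈ 66.6 mm.
- **Rest of the bench:** in the last pictures the bystanders look where they were at the start. I went nowhere near the red button; it looks up in the scene picture, but the arm hides it in the top view.

**Less certain:**
- **Cushion force:** torque readings varied by about 0.03 N m. They also relaxed once the motion stopped, so the 7–8 N is inferred from the readings taken while turning.
- **Ring position:** the cameras and the grip disagreed on the ring's centre by about 2 mm. I corrected this from the side force while turning.

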